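# Weigh the storage tub with the hand scale and set it on the chopping board

## Robot

A 6-joint arm with a two-finger parallel gripper is mounted at the origin on a cart in front of the work surface, level with it; the furniture and walls round the work are solid. World frame = base frame: x ahead of the robot, y to its left, z up, the work surface at z = 0. Lengths are in m, angles in rad, forces in N, time in s.
With the tool pointing down it reaches from about 0.3 to 0.775 m from the base axis. Payload 14.6 kg.
Tool frame: the origin (TCP) lies at the very end of the fingers, on their centre line; the grasp point (between the pads) lies 19 mm behind it; z points along the fingers, y is the line along which they close (so a half turn about z gives the same grasp; the last joint's range is limited). The gripper opens to 94 mm and grips with 3 to 60 N. Pads are 16 mm wide; open, the fingers measure 119 mm over their backs; the gripper's body (75 mm by 177 mm) begins 78 mm behind the grasp point.
Start: joints at [1.104, 0.3, 1.521, -0, 1.321, -0.067], TCP at [0.214, 0.507, 0.205] pointing down, gripper open.
Joint ranges: [-3.03, 3.03], [-0.79, 2.21], [0.23, 2.52], [-1.04, 4.18], [0, 3.07], [-2.55, 2.55]. Speed limits (rad/s): [2.22, 2.22, 2.57, 3.14, 3.14, 3.14].

## Interface

Orientations are given as a unit quaternion [w, x, y, z].
In Python, from cell import r gives the robot as it stands.
- The arm moves only by the tool servo_tool, never from a script. Its argument "steps" is a list of rows, each an object with "offset": the shift along the tool's x, y, z in units of 50 mm (1.0 is 50 mm), a list of three; "roll": the turn about the tool's z in units of 6 degrees (1.0 is 6 degrees); "grip": the closure, from 0 (fully open) to 1 (shut). In form: [{"offset": [x, y, z], "roll": roll, "grip": grip}, ...]. A call has 1 to 12 rows; each row shifts and turns the commanded pose from where the row before left it, along the tool's axes as they then stand; what a row does not reach is not made up. A row lasts 1/10 s, in which the tool goes at most 50 mm and 8.59 degrees, less where a joint would pass 70% of its speed; a pose out of reach is approached as far as the arm can. A call is refused whole if a number of a shift passes 1 or a number of a turn 1, either way. A call with a gripper value outside its range is refused whole. The fingers move at their own pace and stop on an object; "force" is the grip in N (left out, the last holds). Time passes only in rows, so rows that do not move let the fingers close. It gives the time, the measured TCP pose, the force, the opening and the grip force at its end, in the units of the state.
- r.state(): the state, without advancing time (a new reading comes with each control period).
- r.get_image(name): name is "side" or "top" or "wrist"; returns a dict with "img" (384x512x3 uint8, red, green, blue), "mtx" (3x3 intrinsics, pixels), "eye" and "attitude" of the camera in the world; the wrist camera has in their place "tool_from_camera" (4x4, takes a point from camera to tool coordinates, whose origin is the TCP and whose axes are the flange's). Camera axes: x right, y down, z forward; pixel columns grow to the right and rows downward; lengths in m; the calibration is good to about 2 mm. A picture is of the moment at which its call begins: read the wrist's pose just before it. There is no depth.
- r.hand_in(): hands the job in; it is judged then, once.
Trained networks look in a picture, given as the dict that the camera call returned (one of the last four; its "shot" number tells which), for a name from the list of things; names that differ only in an ending like _2 or _b are one class to them, and where a whole thing is asked for, a point or a joint stands for the part that bears it (a point fixed in the world has none). Each returns a list of dicts, best first, with "confidence" (0 to 1); they miss things now and then, are a little off and sometimes report something else, mostly with a low value. They report only what shows in the picture. A call takes as long as a camera call. They do not tell look-alikes from the thing itself.
- r.boxes_of(picture, label): "point" ([column, row] in pixels, amid what is visible of it).
The state is a dict: "time_s": time; "joints": joint angles; "dq": joint speeds; "joint_efforts": joint torques, N m; "position": TCP position; "tool_rot": TCP orientation; "wrist_force": force on the tool from outside, world axes, zero at the start; "torque": the same for the moment, N m; "finger_gap": finger opening in m; "grip_force": force on a finger pad.
Only numpy, scipy, OpenCV 4.12 (cv2) and the standard library are available. Lean on these libraries where they do the work, as an engineer would, in place of code of your own. Each camera call takes 0.05 s, during which the arm holds its last target. There are 200 camera calls.

## Task

Take the orange hand scale out of its grey holder, hook it under the steel carrying handle of the storage tub and lift slowly until the tub hangs about a centimetre clear of the worktop; hold it still there for about two seconds so that the scale settles. Then, still on the scale, carry the tub to the chopping board, set it down gently and wholly on the board, unhook it, and put the scale back upright in its holder. Move the tub only with the scale, never press the hook hard on it, and leave the jar, mug and snack packet where they are.

Things in the scene. Friction and masses are not known exactly. Their poses are not given: they have to be found in the camera images.
- tub: White round storage tub with a fixed wooden lid, 110 mm wide, 109 mm high; weight unknown, 0.3 to 0.9 kg. Origin: centre of its underside, z up (its z is the clearance over the worktop). A steel wire carrying handle, 6 mm thick, stands rigidly over the lid in the tub's own y-z plane, rising to a shallow peak. The wire is smooth, so a hook finds the peak by itself.
- bail_top (a point): Centre of the carrying handle's wire at its peak, on the tub's axis, 155 mm above the tub's underside and 46 mm above the lid. The wire here runs along the tub's y axis, falling 12 mm over 28 mm to each side.
- scale_grip (a point): Grip point of the orange hand scale, on its centre line, 55 mm above the casing's underside. Casing 54 (own x) x 28 (own y) x 80 mm high, 25 mm of it above this point; z up; 0.18 kg. Pinch it across the 28 mm. A spring holds the hook up: from 0.4 N of load on, it comes out straight down 1 mm per 0.17 N (65 mm at most): by 15 to 50 mm for a light to a heavy tub.
- scale_hook: Steel J hook of 6 mm wire under the scale, in the scale's x-z plane. Origin: where a load hangs (top of the wire in the bend), 105 mm below scale_grip when unloaded; wire bottom 6 mm lower. Open to the scale's -x; the tip is 16 mm out and 11 mm high there; back 19 mm out to +x. A 6 mm wire passes in or out along x while its centre is 15 to 30 mm above the origin; hanging it is at 3 mm.
- holder: Fixed grey plastic holder, 100 (own x) x 80 (own y) mm, origin under its centre, z up. Its top plate, at 75 mm, has a slot 46 (x) by 18 (y) mm for the hook and round it a recess 66 (x) by 37 (y) mm, 12 mm deep, with a flared rim up to 95 mm. The scale stands in it with its x, y along the holder's (either way round fits).
- holder_seat (a point): Centre of the top plate's upper face in the holder (75 mm above the worktop), where the middle of the casing's underside rests; a seated scale has scale_grip 55 mm straight above it.
- board: Fixed wooden chopping board, 210 mm (own x) by 300 mm (own y), 22 mm thick; origin at the centre of its underside.
- honey: Glass jar with green cap, 52 mm wide, 98 mm high; origin under its centre. Leave alone.
- mug: Green mug, 86 mm wide, 129 mm with the handle, 128 mm high; origin under its centre. Leave alone.
- snack: Small golden snack packet, 40 x 75 x 18 mm, lying flat; origin under its centre. Leave alone.
Things that resemble listed ones, but are neither listed nor needed, are in the scene too. There is more than one size of the part that bears scale_grip; the job needs the larger. Leave any turquoise look-alike of the tub alone.

How it is judged:
By the outcome, as a careful person would: the job done as asked, in the order asked, and still so for the second after the job is handed in, with the robot touching nothing.
It also fails if it takes over 72 s, if anything falls off the work surface, if the arm or the gripper's body presses on something with over 40 N, if the wrist force passes 120 N, or if a joint passes its speed limit or range.

## Working session

There is one attempt and no reset: what is moved stays moved. The work goes in short steps, Python scripts to look and compute and a tool call to move; the robot and the scene stay as the last step left them, time stands still between calls to the robot, and variables do not carry over. Pictures are saved under pics/ and viewed, at most 10 in all, crops included, and the job is handed in when it is done.

Besides the shell and the picture viewer there is one more tool, called after "Call:" in YAML: its name, and indented under it one key for each argument. servo_tool: Moves the arm, as the interface text tells. Its arguments: {"type":"object","properties":{"steps":{"type":"array","items":{"type":"object","properties":{"offset":{"type":"array","items":{"type":"number"}},"roll":{"type":"number"},"grip":{"type":"number"}}}},"force":{"type":"number"}},"required":["steps"]}

```bash
mkdir -p pics; cat > h.py <<'E'
import numpy as np, cv2
from cell import r
from scipy.spatial.transform import Rotation as R
def cam(p, st=None):
    K=np.array(p["mtx"],float)
    if "eye" in p:
        a=np.array(p["attitude"],float)
        Rm=a if a.shape==(3,3) else R.from_quat(a[[1,2,3,0]]).as_matrix()
        return K,Rm,np.array(p["eye"],float)
    q=np.array(st["tool_rot"],float); Rt=R.from_quat(q[[1,2,3,0]]).as_matrix()
    T=np.array(p["tool_from_camera"]); return K,Rt@T[:3,:3],Rt@T[:3,3]+np.array(st["position"])
def atz(c,uv,z):
    K,Rm,e=c; d=Rm@np.linalg.solve(K,[uv[0],uv[1],1.]); return e+d*(z-e[2])/d[2]
def proj(c,X):
    K,Rm,e=c; v=K@(Rm.T@(np.array(X,float)-e)); return v[:2]/v[2]
def tri(c1,u1,c2,u2):
    A=[];b=[]
    M=np.zeros((3,3));v=np.zeros(3)
    for c,u in((c1,u1),(c2,u2)):
        K,Rm,e=c; d=Rm@np.linalg.solve(K,[u[0],u[1],1.]);d/=np.linalg.norm(d);P=np.eye(3)-np.outer(d,d);M+=P;v+=P@e
    return np.linalg.solve(M,v)
def save(p,n,box=None,s=1):
    i=np.array(p["img"])[:,:,::-1]
    if box: x0,y0,x1,y1=box;i=i[y0:y1,x0:x1]
    cv2.imwrite(f"pics/{n}.png",cv2.resize(i,None,fx=s,fy=s,interpolation=cv2.INTER_CUBIC))
E
python3 - <<'E'
from h import *
print(r.state())
P={n:r.get_image(n) for n in("top","side","wrist")}
print(P["top"]["eye"],P["top"]["attitude"],P["side"]["eye"])
for n in("top","side"):
    for l in("tub","bail_top","scale_grip","scale_hook","holder","board","honey","mug","snack"):
        print(n,l,[(np.round(d["point"]).tolist(),round(d["confidence"],2)) for d in r.boxes_of(P[n],l)][:4])
i=np.vstack([P["top"]["img"],P["side"]["img"]])
cv2.imwrite("pics/a.png",cv2.resize(np.hstack([P["top"]["img"],P["side"]["img"]])[:,:,::-1],(800,300)))
save(P["top"],"top",s=1.5);save(P["side"],"side",s=1.5)
E
```

```text
{'time_s': 0.0, 'joints': array([ 1.10441923e+00,  3.00474448e-01,  1.52158364e+00,  6.42077437e-06,
        1.32070284e+00, -6.66008684e-02]), 'dq': array([-0.0010822 ,  0.00043132, -0.00033255, -0.00013206, -0.00050076,
       -0.00049866]), 'joint_efforts': array([ 2.06467776e-03, -5.31797898e+01, -3.52752221e+01,  7.09346286e-02,
        2.42553593e-02, -7.89992328e-05]), 'position': array([0.2139489 , 0.5063936 , 0.20488341]), 'tool_rot': array([-1.56831443e-04,  1.98560419e-01,  9.80088475e-01, -5.62702628e-04]), 'wrist_force': array([-0.46600567,  0.3299829 ,  0.28166096]), 'torque': array([0.00755955, 0.02867624, 0.02921102]), 'grip_force': 0.0, 'finger_gap': 0.09389264767593546}
[ 0.39074583 -0.02392375  1.26743168] [-0.03212106  0.71608945 -0.69608573  0.04060524] [ 0.37762537 -1.10772055  0.83606269]
top tub [([215.0, 256.0], 0.78), ([243.0, 188.0], 0.57)]
top bail_top [([216.0, 253.0], 0.94), ([242.0, 192.0], 0.88), ([367.0, 185.0], 0.47)]
top scale_grip [([353.0, 238.0], 0.67), ([371.0, 187.0], 0.56)]
top scale_hook []
top holder [([359.0, 193.0], 0.74)]
top board [([146.0, 168.0], 0.65)]
top honey [([316.0, 166.0], 0.95)]
top mug [([365.0, 123.0], 0.74)]
top snack [([226.0, 123.0], 0.77)]
side tub [([254.0, 210.0], 0.93), ([191.0, 198.0], 0.65), ([276.0, 305.0], 0.41)]
side bail_top [([252.0, 208.0], 0.9), ([184.0, 203.0], 0.67)]
side scale_grip [([214.0, 306.0], 0.96), ([276.0, 276.0], 0.9)]
side scale_hook [([276.0, 309.0], 0.44)]
side holder [([273.0, 305.0], 0.58)]
side board [([264.0, 173.0], 0.68), ([293.0, 256.0], 0.18)]
side honey [([294.0, 258.0], 0.81)]
side mug [([361.0, 287.0], 0.72)]
side snack []
```

View pics/top.png

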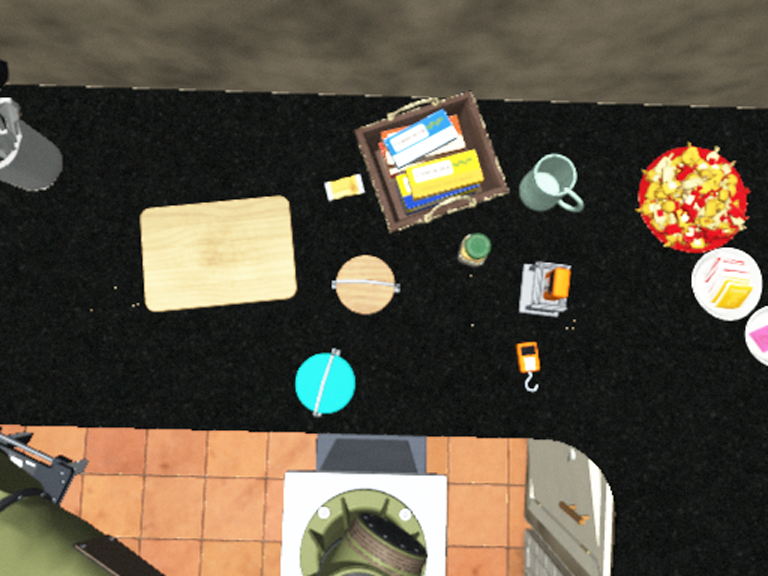

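View pics/side.png

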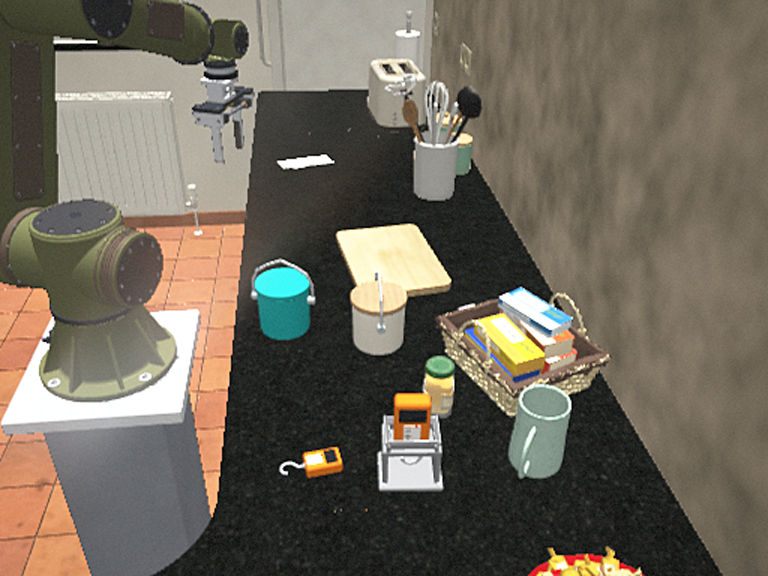

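The white tub with the wooden lid is at about (365,284) in the top view ×1.5, with its handle running left–right. The turquoise look-alike is at (325,383). There are two orange scales: one stands in the holder at (545,289) in top and (412,415) in side, and one lies loose at (528,358). The standing one looks larger and is in the holder, as the task says, so I'll confirm it in a crop.

```bash
python3 - <<'E'
from h import *
t=r.get_image("top");s=r.get_image("side")
a=cv2.resize(t["img"][160:265,320:400],(400,525),interpolation=cv2.INTER_CUBIC)
b=cv2.resize(s["img"][250:335,180:310],(400,262),interpolation=cv2.INTER_CUBIC)
c=cv2.resize(s["img"][170:240,210:310],(400,262),interpolation=cv2.INTER_CUBIC)
cv2.imwrite("pics/crop.png",np.hstack([a[:524],np.vstack([b,c])])[:,:,::-1])
T,S=cam(t),cam(s)
print("tub bail",tri(T,(243,188),S,(252.5,186)), "top@.155",atz(T,(243,188),.155))
print("bail ends",atz(T,(333/1.5,285/1.5),.12),atz(T,(399/1.5,288.5/1.5),.12))
print("lid",atz(T,(365/1.5,284/1.5),.109))
for q in((141,211),(290,196),(297,298),(147,311)): print("board",atz(T,np.array(q)/1.5,.022))
print("scale top",atz(T,(374,188),.155),"side grip",)
for q in((527,262),(570,266),(565,317),(520,313)):print("holder",atz(T,np.array(q)/1.5,.0))
print("honey",atz(T,(316,166),.09),"mug",atz(T,(365,123),.1),"snack",atz(T,(226,123),.01))
E
```

```text
tub bail [0.51530392 0.01017538 0.14394364] top@.155 [0.51201692 0.00995263 0.155     ]
bail ends [0.50860133 0.06870591 0.12      ] [ 0.50565313 -0.05279252  0.12      ]
lid [0.51332266 0.01030652 0.109     ]
board [0.65705082 0.46779941 0.022     ]
board [0.69708952 0.1701726  0.022     ]
board [0.49059622 0.14717793 0.022     ]
board [0.45627808 0.44226726 0.022     ]
scale top [ 0.52226355 -0.34189793  0.155     ] side grip
holder [ 0.57976075 -0.31638374  0.        ]
holder [ 0.57410078 -0.40470843  0.        ]
holder [ 0.46930763 -0.3943199   0.        ]
holder [ 0.47483194 -0.30267755  0.        ]
honey [ 0.58833421 -0.19432734  0.09      ] mug [ 0.71553252 -0.33181598  0.1       ] snack [0.72716995 0.07295994 0.01      ]
```

View pics/crop.png

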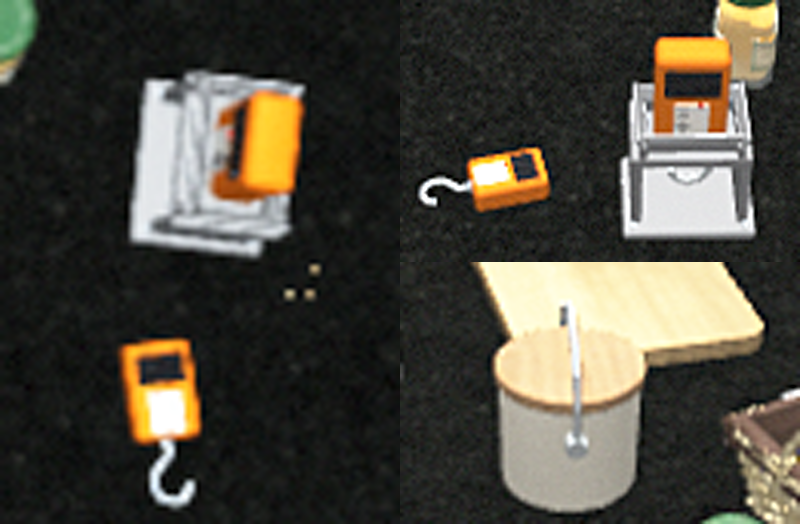

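The standing scale in the holder is clearly the larger (casing about 20 px long, against about 15 px for the loose one) and it is the one "in its holder". Its wide side runs along world x. Lifting and rolling first.

Call:
servo_tool:
  steps:
    - {"offset": [0, 0, -0.7], "roll": -1, "grip": 0.3}
    - {"offset": [0, 0, -0.7], "roll": -1, "grip": 0.3}
    - {"offset": [0, 0, -0.7], "roll": -1, "grip": 0.3}
    - {"offset": [0, 0, 0], "roll": -0.07, "grip": 0.3}
  force: 25

```text
time_s: 1.55
position: [0.2145, 0.5075, 0.3152]
tool_rot: [0.002, 0.037, 0.999, 0.003]
wrist_force: [1.3, -0.5, -0.3]
finger_gap: 0.0667
grip_force: 0.0
```

Call:
servo_tool:
  steps:
    - {"offset": [-0.33, -0.75, 0]}
    - {"offset": [-0.33, -0.75, 0]}
    - {"offset": [-0.33, -0.75, 0]}
    - {"offset": [-0.33, -0.75, 0]}
    - {"offset": [-0.33, -0.75, 0]}
    - {"offset": [-0.33, -0.75, 0]}
    - {"offset": [-0.33, -0.75, 0]}
    - {"offset": [-0.33, -0.75, 0]}
    - {"offset": [-0.33, -0.75, 0]}
    - {"offset": [-0.33, -0.75, 0]}
    - {"offset": [-0.33, -0.75, 0]}

```text
schema error: expected keys offset, roll, grip
```

Call:
servo_tool:
  steps:
    - {"offset": [-0.33, -0.75, 0]}
    - {"offset": [-0.33, -0.75, 0]}
    - {"offset": [-0.33, -0.75, 0]}
    - {"offset": [-0.33, -0.75, 0]}
    - {"offset": [-0.33, -0.75, 0]}
    - {"offset": [-0.33, -0.75, 0]}
    - {"offset": [-0.33, -0.75, 0]}
    - {"offset": [-0.33, -0.75, 0]}
    - {"offset": [-0.33, -0.75, 0]}
    - {"offset": [-0.33, -0.75, 0]}
    - {"offset": [0, 0, 0]}

```text
schema error: expected keys offset, roll, grip
```

```bash
python3 - <<'E'
from h import *
st=r.state();w=r.get_image("wrist");W=cam(w,st)
print(st["position"],st["joints"].round(2),W[2],st["finger_gap"])
print([(d["point"],d["confidence"]) for l in("scale_grip","holder") for d in r.boxes_of(w,l)])
print(proj(W,(.522,-.342,.155)))
save(w,"w1",s=1.5)
E
```

```text
[0.21453719 0.50753805 0.31524187] [ 1.1   0.24  1.34 -0.    1.55 -0.39] [0.133051   0.51313592 0.49392134] 0.06668105630152504
[]
[-384.51051894  452.3974699 ]
```

View pics/w1.png

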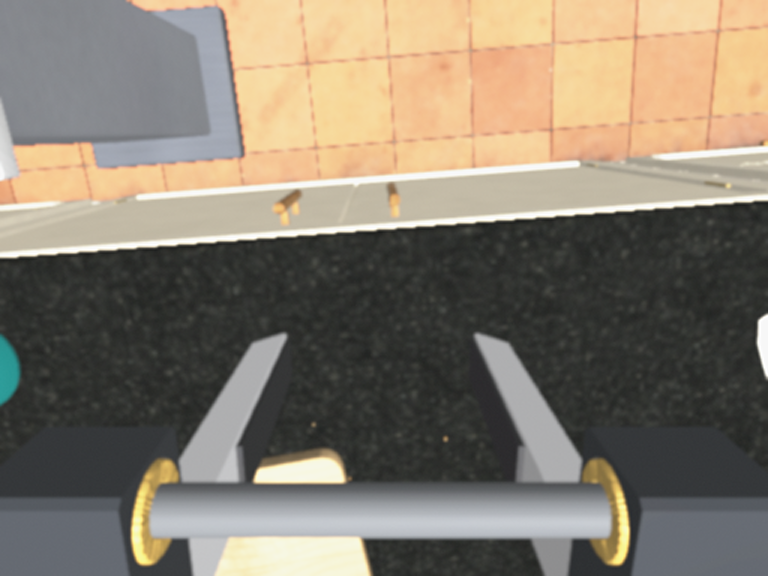

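The call was refused because every row needs all its keys. The picture shows only the floor and the board's edge at the bottom. Resending.

Call:
servo_tool:
  steps:
    - {"offset": [-0.33, -0.75, 0], "roll": 0, "grip": 0.3}
    - {"offset": [-0.33, -0.75, 0], "roll": 0, "grip": 0.3}
    - {"offset": [-0.33, -0.75, 0], "roll": 0, "grip": 0.3}
    - {"offset": [-0.33, -0.75, 0], "roll": 0, "grip": 0.3}
    - {"offset": [-0.33, -0.75, 0], "roll": 0, "grip": 0.3}
    - {"offset": [-0.33, -0.75, 0], "roll": 0, "grip": 0.3}
    - {"offset": [-0.33, -0.75, 0], "roll": 0, "grip": 0.3}
    - {"offset": [-0.33, -0.75, 0], "roll": 0, "grip": 0.3}
    - {"offset": [-0.33, -0.75, 0], "roll": 0, "grip": 0.3}
    - {"offset": [-0.33, -0.75, 0], "roll": 0, "grip": 0.3}
    - {"offset": [-0.33, -0.75, 0], "roll": 0, "grip": 0.3}

```text
time_s: 2.8
position: [0.3626, 0.0795, 0.3094]
tool_rot: [-0.001, 0.04, 0.999, -0.0]
wrist_force: [-0.3, 0.2, 0.5]
finger_gap: 0.066
grip_force: 0.0
```

Call:
servo_tool:
  steps:
    - {"offset": [-0.33, -0.75, 0], "roll": 0, "grip": 0.3}
    - {"offset": [-0.33, -0.75, 0], "roll": 0, "grip": 0.3}
    - {"offset": [-0.33, -0.75, 0], "roll": 0, "grip": 0.3}
    - {"offset": [-0.33, -0.75, 0], "roll": 0, "grip": 0.3}
    - {"offset": [-0.33, -0.75, 0], "roll": 0, "grip": 0.3}
    - {"offset": [-0.33, -0.75, 0], "roll": 0, "grip": 0.3}
    - {"offset": [-0.33, -0.75, 0], "roll": 0, "grip": 0.3}
    - {"offset": [-0.33, -0.75, 0], "roll": 0, "grip": 0.3}
    - {"offset": [-0.33, -0.75, 0], "roll": 0, "grip": 0.3}
    - {"offset": [0, 0, 0], "roll": 0, "grip": 0.3}

```text
time_s: 3.8
position: [0.4844, -0.2701, 0.3073]
tool_rot: [-0.002, 0.041, 0.999, 0.001]
wrist_force: [-0.7, 0.8, 0.0]
finger_gap: 0.0658
grip_force: 0.0
```

```bash
python3 - <<'E'
from h import *
st=r.state();w=r.get_image("wrist");W=cam(w,st)
print(st["position"],st["tool_rot"],st["joints"].round(2),W[2],st["finger_gap"])
for l in("scale_grip","holder"): print([(d["point"],d["confidence"]) for d in r.boxes_of(w,l)])
print(proj(W,(.522,-.342,.155)))
save(w,"w2",s=1.5)
E
```

```text
[ 0.48439238 -0.27013151  0.30731252] [-2.05125587e-03  4.12230731e-02  9.99147392e-01  9.69361507e-04] [-0.57  0.26  1.34 -0.    1.55 -2.06] [ 0.40427601 -0.26311752  0.48656241] 0.06577472860315184
[([192.7, 201.1], 0.9), ([210.5, 77.9], 0.8)]
[([213.5, 171.9], 0.55)]
[185.39205908 216.71151948]
```

View pics/w2.png

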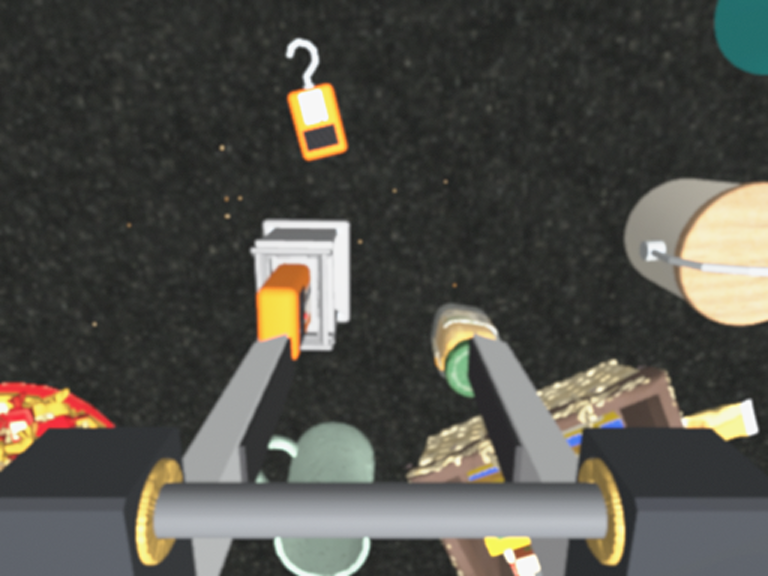

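The wrist view shows the scale's top face centred near (280,318), which is (187,212) in raw pixels and within 5 mm of my estimate. The holder's edges are parallel to the tool axes. Moving over and down.

Call:
servo_tool:
  steps:
    - {"offset": [-0.42, -0.69, 0], "roll": 0, "grip": 0.3}
    - {"offset": [-0.43, -0.69, 0], "roll": 0, "grip": 0.3}
    - {"offset": [0, 0, 0.3], "roll": 0, "grip": 0.3}
    - {"offset": [0, 0, 0.7], "roll": 0, "grip": 0.3}
    - {"offset": [0, 0, 0.7], "roll": 0, "grip": 0.3}
    - {"offset": [0, 0, 0], "roll": 0, "grip": 0.3}

```text
time_s: 4.55
position: [0.5201, -0.3368, 0.2212]
tool_rot: [-0.003, 0.039, 0.999, 0.002]
wrist_force: [-0.6, 0.7, 0.2]
finger_gap: 0.066
grip_force: 0.0
```

```bash
python3 - <<'E'
from h import *
st=r.state();w=r.get_image("wrist");W=cam(w,st);s=r.get_image("side")
print(st["position"],st["tool_rot"])
g=cv2.resize(w["img"][150:384,100:412],(534,400));k=cv2.resize(s["img"][240:340,240:306],(264,400),interpolation=cv2.INTER_CUBIC)
print(proj(W,(.521,-.342,.155)), proj(cam(s),(.521,-.342,.13)))
cv2.imwrite("pics/w3.png",np.hstack([g,k])[:,:,::-1])
E
```

```text
[ 0.5200799  -0.33684062  0.22118109] [-0.0030931   0.03875537  0.99924165  0.00214148]
[245.28579566 204.35757469] [272.25049485 273.74337229]
```

View pics/w3.png

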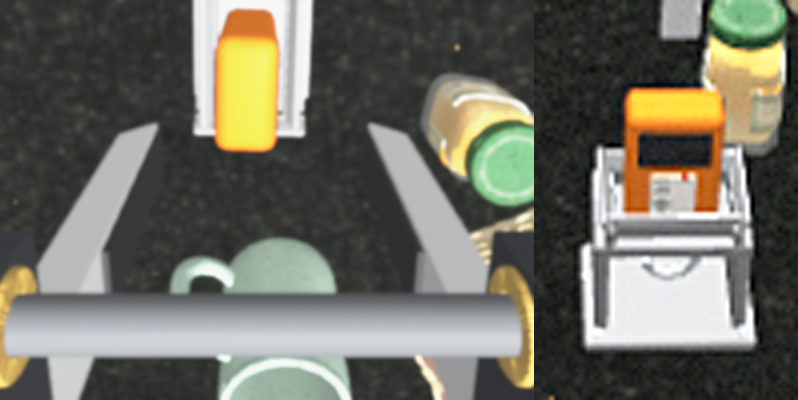

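Casing top face is at crop (247,94), raw (244,205), which matches the prediction within 1 px. The jar is well clear of the right finger. Correcting 5 mm in y, then descending and closing.

Call:
servo_tool:
  steps:
    - {"offset": [0, -0.1, 0.2], "roll": 0, "grip": 0.3}
    - {"offset": [0, 0, 0.5], "roll": 0, "grip": 0.3}
    - {"offset": [0, 0, 0.5], "roll": 0, "grip": 0.3}
    - {"offset": [0, 0, 0.5], "roll": 0, "grip": 0.3}
    - {"offset": [0, 0, 0.5], "roll": 0, "grip": 0.3}
    - {"offset": [0, 0, 0], "roll": 0, "grip": 0.3}
    - {"offset": [0, 0, 0], "roll": 0, "grip": 0.7}
    - {"offset": [0, 0, 0], "roll": 0, "grip": 0.9}
    - {"offset": [0, 0, 0], "roll": 0, "grip": 0.9}
    - {"offset": [0, 0, 0], "roll": 0, "grip": 0.9}
  force: 35

```text
time_s: 5.65
position: [0.5213, -0.3442, 0.1165]
tool_rot: [0.001, 0.039, 0.999, -0.0]
wrist_force: [0.4, -0.5, -0.7]
finger_gap: 0.0374
grip_force: 0.0
```

Call:
servo_tool:
  steps:
    - {"offset": [0, 0, 0], "roll": 0, "grip": 1}
    - {"offset": [0, 0, 0], "roll": 0, "grip": 1}
    - {"offset": [0, 0, 0], "roll": 0, "grip": 1}
    - {"offset": [0, 0, 0], "roll": 0, "grip": 1}
  force: 35

```text
time_s: 6.05
position: [0.5211, -0.3441, 0.1159]
tool_rot: [0.0, 0.039, 0.999, -0.0]
wrist_force: [-1.1, 0.4, 4.1]
finger_gap: 0.0281
grip_force: 34.7
```

Call:
servo_tool:
  steps:
    - {"offset": [0, 0, -0.2], "roll": 0, "grip": 1}
    - {"offset": [0, 0, -0.4], "roll": 0, "grip": 1}
    - {"offset": [0, 0, -0.5], "roll": 0, "grip": 1}
    - {"offset": [0, 0, -0.5], "roll": 0, "grip": 1}
    - {"offset": [0, 0, -0.5], "roll": 0, "grip": 1}
    - {"offset": [0, 0, -0.5], "roll": 0, "grip": 1}
    - {"offset": [0, 0, -0.5], "roll": 0, "grip": 1}
    - {"offset": [0, 0, -0.4], "roll": 0, "grip": 1}
    - {"offset": [0, 0, -0.2], "roll": 0, "grip": 1}
    - {"offset": [0, 0, 0], "roll": 0, "grip": 1}

```text
time_s: 7.05
position: [0.5211, -0.3441, 0.3015]
tool_rot: [0.001, 0.039, 0.999, -0.0]
wrist_force: [-0.6, 0.6, -1.7]
finger_gap: 0.0282
grip_force: 34.7
```

```bash
python3 - <<'E'
from h import *
st=r.state();s=r.get_image("side");t=r.get_image("top")
p=st["position"];print(p,st["tool_rot"],st["wrist_force"],st["grip_force"])
S=cam(s);T=cam(t);g=p+[0,0,.014];print(proj(S,g),proj(S,g-[0,0,.105]))
c=proj(S,g-[0,0,.06]).astype(int);k=cv2.resize(s["img"][c[1]-50:c[1]+50,c[0]-40:c[0]+40],(400,500),interpolation=cv2.INTER_CUBIC);print(c)
m=cv2.resize(t["img"][165:215,215:275],(400,333),interpolation=cv2.INTER_CUBIC);m=np.vstack([m,np.zeros((167,400,3),np.uint8)])
cv2.imwrite("pics/s4.png",np.hstack([k,m])[:,:,::-1])
for l in("bail_top",):
  a=r.boxes_of(t,l);b=r.boxes_of(s,l);print(a,b)
E
```

```text
[ 0.52112271 -0.34410387  0.30150151] [ 6.72351981e-04  3.91482518e-02  9.99233078e-01 -4.67971945e-04] [-0.58419113  0.56932457 -1.67830903] 34.70657408237457
[275.91511851 205.17060942] [273.86605501 246.06834915]
[274 229]
[{'point': [218.5, 253.8], 'confidence': 0.81}] [{'point': [251.1, 209.4], 'confidence': 0.87}, {'point': [186.1, 202.4], 'confidence': 0.67}]
```

View pics/s4.png

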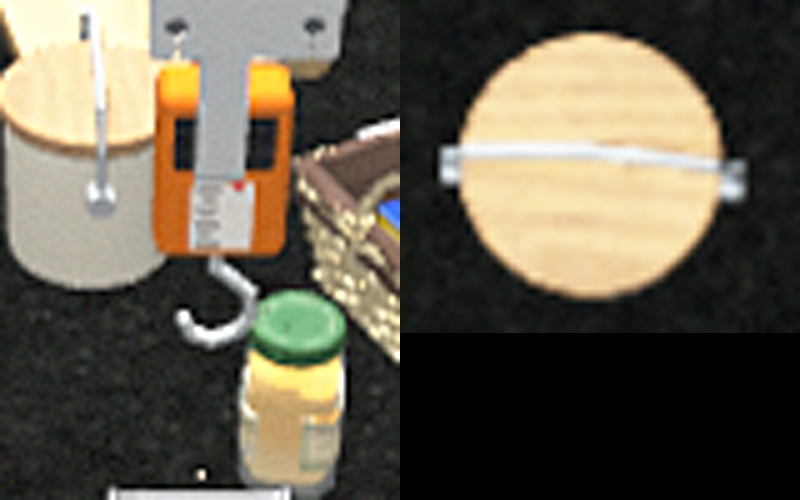

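Side crop: the hook hangs below the casing at (215,320) with its tip at the left (180,315), so it opens to world −x. The top crop shows the tub's handle running left–right, peak at raw (243.5,187.5), nearly square to the hook's plane. I'll go to the +x side of the wire, lower, and come in along −x.

Call:
servo_tool:
  steps:
    - {"offset": [0, 0.3, 0], "roll": 0, "grip": 1}
    - {"offset": [0, 0.5, 0], "roll": 0, "grip": 1}
    - {"offset": [0, 0.7, 0], "roll": 0, "grip": 1}
    - {"offset": [-0.03, 0.7, 0], "roll": 0, "grip": 1}
    - {"offset": [-0.03, 0.7, 0], "roll": 0, "grip": 1}
    - {"offset": [-0.03, 0.7, 0], "roll": 0, "grip": 1}
    - {"offset": [-0.04, 0.7, 0], "roll": 0, "grip": 1}
    - {"offset": [0, 0.7, 0], "roll": 0, "grip": 1}
    - {"offset": [0, 0.7, 0], "roll": 0, "grip": 1}
    - {"offset": [0, 0.7, 0], "roll": 0, "grip": 1}
    - {"offset": [0, 0.45, 0], "roll": 0, "grip": 1}
    - {"offset": [0, 0.2, 0], "roll": 0, "grip": 1}

```text
time_s: 8.45
position: [0.5545, 0.0094, 0.3001]
tool_rot: [-0.0, 0.038, 0.999, 0.0]
wrist_force: [0.4, -0.9, -1.5]
finger_gap: 0.0277
grip_force: 34.7
```

Call:
servo_tool:
  steps:
    - {"offset": [0, 0, 0], "roll": 0, "grip": 1}
    - {"offset": [0, 0, 0], "roll": 0, "grip": 1}

```text
time_s: 8.65
position: [0.5549, 0.0064, 0.3003]
tool_rot: [-0.0, 0.039, 0.999, -0.0]
wrist_force: [0.2, 0.1, -1.8]
finger_gap: 0.0278
grip_force: 34.7
```

```bash
python3 - <<'E'
from h import *
st=r.state();w=r.get_image("wrist");s=r.get_image("side");W=cam(w,st)
p=st["position"];print(p,st["tool_rot"],st["wrist_force"])
print(proj(W,(.513,.01,.155)),proj(W,(.513,.01,.109)),proj(W,(.509,.0687,.12)))
S=cam(s);print("hook side",proj(S,p-[0,0,.091]),"bail",proj(S,(.513,.01,.155)))
a=cv2.resize(w["img"],(512,384));b=cv2.resize(s["img"][150:246,215:287],(288,384),interpolation=cv2.INTER_CUBIC)
cv2.imwrite("pics/s5.png",np.hstack([a,b])[:,:,::-1])
E
```

```text
[0.55486657 0.00636535 0.30030185] [-1.11922306e-04  3.92363001e-02  9.99229948e-01 -1.08425035e-04] [ 0.2276205   0.10303875 -1.83951335]
[252.93124867 132.82730011] [252.97919751 127.57922231] [309.72498067 120.20245285]
hook side [266.45124959 165.98942587] bail [251.02460842 182.81761448]
```

View pics/s5.png

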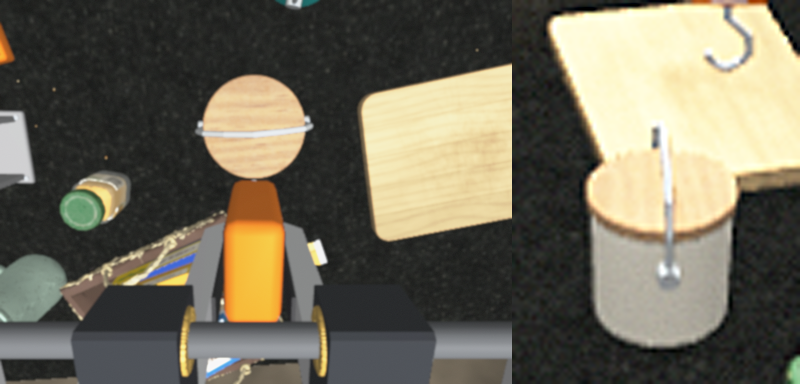

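The wrist view shows the wire peak at (254,132) against a predicted (253,133). The side crop shows the hook at (727,62) above and to the right of the wire. Estimates hold, so lowering and then hooking in along −x.

Call:
servo_tool:
  steps:
    - {"offset": [0, 0, 0.2], "roll": 0, "grip": 1}
    - {"offset": [0, 0, 0.4], "roll": 0, "grip": 1}
    - {"offset": [0, 0, 0.4], "roll": 0, "grip": 1}
    - {"offset": [0, 0, 0.35], "roll": 0, "grip": 1}
    - {"offset": [0, 0, 0.17], "roll": 0, "grip": 1}
    - {"offset": [0, 0, 0], "roll": 0, "grip": 1}
    - {"offset": [0, 0, 0], "roll": 0, "grip": 1}

```text
time_s: 9.45
position: [0.5552, 0.0067, 0.225]
tool_rot: [0.0, 0.039, 0.999, -0.0]
wrist_force: [0.8, 0.2, -2.1]
finger_gap: 0.0276
grip_force: 34.7
```

Call:
servo_tool:
  steps:
    - {"offset": [0.1, 0, 0], "roll": 0, "grip": 1}
    - {"offset": [0.15, 0, 0], "roll": 0, "grip": 1}
    - {"offset": [0.15, 0, 0], "roll": 0, "grip": 1}
    - {"offset": [0.15, 0, 0], "roll": 0, "grip": 1}
    - {"offset": [0.15, 0, 0], "roll": 0, "grip": 1}
    - {"offset": [0.14, 0, 0], "roll": 0, "grip": 1}
    - {"offset": [0, 0, 0], "roll": 0, "grip": 1}
    - {"offset": [0, 0, 0], "roll": 0, "grip": 1}

```text
time_s: 10.25
position: [0.5132, 0.0102, 0.2246]
tool_rot: [0.0, 0.039, 0.999, -0.0]
wrist_force: [0.1, -1.2, -1.2]
finger_gap: 0.0279
grip_force: 34.7
```

```bash
python3 - <<'E'
from h import *
st=r.state();s=r.get_image("side")
p=st["position"];print(p,st["tool_rot"],st["wrist_force"])
S=cam(s);print("hook side",proj(S,p-[0,0,.091]),"bail",proj(S,(.513,.01,.155)))
save(s,"s6",(215,140,287,240),6)
E
```

```text
[0.51319767 0.0101857  0.22462803] [ 2.14347189e-04  3.91458308e-02  9.99233485e-01 -1.13060324e-05] [ 0.06589676 -1.1919403  -1.22813356]
hook side [250.99158594 189.19417366] bail [251.02460842 182.81761448]
```

View pics/s6.png

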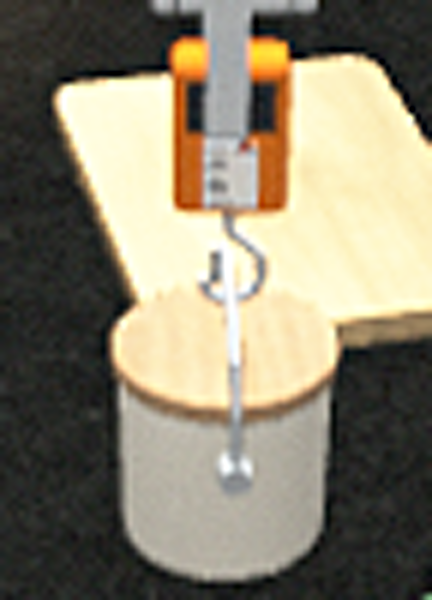

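The wire passes through the hook between its tip and back at (228,270), with no contact force. Lifting slowly and watching the force.

Call:
servo_tool:
  steps:
    - {"offset": [0, 0, -0.06], "roll": 0, "grip": 1}
    - {"offset": [0, 0, -0.06], "roll": 0, "grip": 1}
    - {"offset": [0, 0, -0.06], "roll": 0, "grip": 1}
    - {"offset": [0, 0, -0.06], "roll": 0, "grip": 1}
    - {"offset": [0, 0, -0.06], "roll": 0, "grip": 1}
    - {"offset": [0, 0, -0.06], "roll": 0, "grip": 1}
    - {"offset": [0, 0, -0.06], "roll": 0, "grip": 1}
    - {"offset": [0, 0, -0.06], "roll": 0, "grip": 1}
    - {"offset": [0, 0, -0.06], "roll": 0, "grip": 1}
    - {"offset": [0, 0, -0.06], "roll": 0, "grip": 1}
  force: 50

```text
time_s: 11.3
position: [0.5131, 0.0102, 0.2545]
tool_rot: [-0.0, 0.039, 0.999, -0.0]
wrist_force: [0.5, -0.7, -3.8]
finger_gap: 0.0282
grip_force: 49.7
```

Call:
servo_tool:
  steps:
    - {"offset": [0, 0, -0.04], "roll": 0, "grip": 1}
    - {"offset": [0, 0, -0.04], "roll": 0, "grip": 1}
    - {"offset": [0, 0, -0.04], "roll": 0, "grip": 1}
    - {"offset": [0, 0, -0.04], "roll": 0, "grip": 1}
    - {"offset": [0, 0, -0.04], "roll": 0, "grip": 1}
    - {"offset": [0, 0, 0], "roll": 0, "grip": 1}

```text
time_s: 11.9
position: [0.5132, 0.0102, 0.2646]
tool_rot: [0.0, 0.039, 0.999, 0.0]
wrist_force: [0.1, -0.6, -5.7]
finger_gap: 0.0277
grip_force: 49.7
```

Call:
servo_tool:
  steps:
    - {"offset": [0, 0, -0.04], "roll": 0, "grip": 1}
    - {"offset": [0, 0, -0.04], "roll": 0, "grip": 1}
    - {"offset": [0, 0, -0.04], "roll": 0, "grip": 1}
    - {"offset": [0, 0, -0.04], "roll": 0, "grip": 1}
    - {"offset": [0, 0, -0.04], "roll": 0, "grip": 1}
    - {"offset": [0, 0, 0], "roll": 0, "grip": 1}
    - {"offset": [0, 0, 0], "roll": 0, "grip": 1}

```text
time_s: 12.6
position: [0.5132, 0.0102, 0.2744]
tool_rot: [-0.0, 0.039, 0.999, 0.0]
wrist_force: [0.4, -0.2, -7.0]
finger_gap: 0.028
grip_force: 49.7
```

```bash
python3 - <<'E'
from h import *
f=[]
for _ in range(3):
    t=r.get_image("top");f.append(r.state()["wrist_force"])
print(np.mean(f,0),r.state()["position"])
E
```

```text
[-0.25506994 -0.05198479 -7.18009127] [0.51311611 0.01019826 0.2743216 ]
```

Call:
servo_tool:
  steps:
    - {"offset": [0, 0, -0.04], "roll": 0, "grip": 1}
    - {"offset": [0, 0, -0.04], "roll": 0, "grip": 1}
    - {"offset": [0, 0, -0.04], "roll": 0, "grip": 1}
    - {"offset": [0, 0, -0.04], "roll": 0, "grip": 1}
    - {"offset": [0, 0, -0.04], "roll": 0, "grip": 1}
    - {"offset": [0, 0, 0], "roll": 0, "grip": 1}
    - {"offset": [0, 0, 0], "roll": 0, "grip": 1}

```text
time_s: 13.45
position: [0.5132, 0.0102, 0.2845]
tool_rot: [0.0, 0.039, 0.999, -0.0]
wrist_force: [-0.7, -0.5, -8.0]
finger_gap: 0.0275
grip_force: 49.7
```

```bash
cat > f.py <<'E'
from h import *
f=[]
for _ in range(3):
    t=r.get_image("side");f.append(r.state()["wrist_force"])
print(np.mean(f,0),r.state()["position"])
cv2.imwrite(f"pics/_{r.state()['time_s']:.2f}.png",t["img"][:,:,::-1])
E
python3 f.py
```

```text
[ 0.2611768  0.1112719 -7.0752962] [0.51311337 0.01020172 0.28431232]
```

```bash
cat > clr.py <<'E'
from h import *
import glob
a=cv2.resize(cv2.imread("pics/s6.png"),(72,100),interpolation=cv2.INTER_AREA)  # origin (215,140)
t=r.get_image("side");f=r.state();b=t["img"][:,:,::-1]
S=cam(t);print("px/10mm",(proj(S,(.513,-.03,.04))-proj(S,(.513,-.03,.03))))
def up(i):return cv2.resize(i,None,fx=8,fy=8,interpolation=cv2.INTER_CUBIC)
for y0,y1,x0,x1 in((205,238,232,273),(203,232,230,275)):
    T=up(a[y0-140:y1-140,x0-215:x1-215]);I=up(b[y0-14:y1+6,x0-6:x1+6].copy())
    m=cv2.matchTemplate(I,T,cv2.TM_CCOEFF_NORMED);_,v,_,l=cv2.minMaxLoc(m)
    print("shift px",(l[0]/8-6,l[1]/8-14),round(v,3))
print(f["position"],f["wrist_force"])
E
python3 clr.py
```

```text
px/10mm [ 0.04774326 -2.78528199]
shift px (-0.25, -3.125) 0.989
shift px (-0.25, -3.25) 0.99
[0.5131083  0.01021449 0.28433289] [ 0.43644725 -0.23752097 -7.92416328]
```

The tub hangs about 11 mm clear (shift 3.2 px at 2.8 px per cm). Holding still.

Call:
servo_tool:
  steps:
    - {"offset": [0, 0, 0], "roll": 0, "grip": 1}
    - {"offset": [0, 0, 0], "roll": 0, "grip": 1}
    - {"offset": [0, 0, 0], "roll": 0, "grip": 1}
    - {"offset": [0, 0, 0], "roll": 0, "grip": 1}
    - {"offset": [0, 0, 0], "roll": 0, "grip": 1}
    - {"offset": [0, 0, 0], "roll": 0, "grip": 1}
    - {"offset": [0, 0, 0], "roll": 0, "grip": 1}
    - {"offset": [0, 0, 0], "roll": 0, "grip": 1}
    - {"offset": [0, 0, 0], "roll": 0, "grip": 1}
    - {"offset": [0, 0, 0], "roll": 0, "grip": 1}
    - {"offset": [0, 0, 0], "roll": 0, "grip": 1}
    - {"offset": [0, 0, 0], "roll": 0, "grip": 1}

```text
time_s: 14.85
position: [0.5132, 0.0102, 0.2844]
tool_rot: [-0.0, 0.039, 0.999, -0.0]
wrist_force: [-0.1, 0.0, -6.6]
finger_gap: 0.0279
grip_force: 49.7
```

Call:
servo_tool:
  steps:
    - {"offset": [0, 0, 0], "roll": 0, "grip": 1}
    - {"offset": [0, 0, 0], "roll": 0, "grip": 1}
    - {"offset": [0, 0, 0], "roll": 0, "grip": 1}
    - {"offset": [0, 0, 0], "roll": 0, "grip": 1}
    - {"offset": [0, 0, 0], "roll": 0, "grip": 1}
    - {"offset": [0, 0, 0], "roll": 0, "grip": 1}
    - {"offset": [0, 0, 0], "roll": 0, "grip": 1}
    - {"offset": [0, 0, 0], "roll": 0, "grip": 1}
    - {"offset": [0, 0, 0], "roll": 0, "grip": 1}
    - {"offset": [0, 0, 0], "roll": 0, "grip": 1}
    - {"offset": [0, 0, 0], "roll": 0, "grip": 1}
    - {"offset": [0, 0, 0], "roll": 0, "grip": 1}

```text
time_s: 16.05
position: [0.5132, 0.0102, 0.2844]
tool_rot: [0.0, 0.039, 0.999, -0.0]
wrist_force: [0.1, 0.3, -7.0]
finger_gap: 0.0277
grip_force: 49.7
```

```bash
python3 clr.py
```

```text
px/10mm [ 0.04774326 -2.78528199]
shift px (-0.25, -3.375) 0.989
shift px (-0.25, -3.5) 0.99
[0.51315749 0.01018133 0.2844478 ] [ 0.59817596 -0.51220371 -7.13043117]
```

Settled and held for over 2 s. Raising 40 mm more, then carrying with smooth ramps.

Call:
servo_tool:
  steps:
    - {"offset": [0, 0, -0.03], "roll": 0, "grip": 1}
    - {"offset": [0, 0, -0.05], "roll": 0, "grip": 1}
    - {"offset": [0, 0, -0.08], "roll": 0, "grip": 1}
    - {"offset": [0, 0, -0.1], "roll": 0, "grip": 1}
    - {"offset": [0, 0, -0.1], "roll": 0, "grip": 1}
    - {"offset": [0, 0, -0.1], "roll": 0, "grip": 1}
    - {"offset": [0, 0, -0.1], "roll": 0, "grip": 1}
    - {"offset": [0, 0, -0.1], "roll": 0, "grip": 1}
    - {"offset": [0, 0, -0.08], "roll": 0, "grip": 1}
    - {"offset": [0, 0, -0.05], "roll": 0, "grip": 1}
    - {"offset": [0, 0, -0.03], "roll": 0, "grip": 1}

```text
time_s: 17.2
position: [0.5132, 0.0102, 0.3257]
tool_rot: [0.0, 0.039, 0.999, 0.0]
wrist_force: [0.0, 0.4, -7.4]
finger_gap: 0.0277
grip_force: 49.7
```

Call:
servo_tool:
  steps:
    - {"offset": [0, 0.04, 0], "roll": 0, "grip": 1}
    - {"offset": [-0.01, 0.08, 0], "roll": 0, "grip": 1}
    - {"offset": [-0.02, 0.13, 0], "roll": 0, "grip": 1}
    - {"offset": [-0.02, 0.18, 0], "roll": 0, "grip": 1}
    - {"offset": [-0.03, 0.23, 0], "roll": 0, "grip": 1}
    - {"offset": [-0.03, 0.27, 0], "roll": 0, "grip": 1}
    - {"offset": [-0.04, 0.3, 0], "roll": 0, "grip": 1}
    - {"offset": [-0.04, 0.31, 0], "roll": 0, "grip": 1}
    - {"offset": [-0.04, 0.31, 0], "roll": 0, "grip": 1}
    - {"offset": [-0.04, 0.31, 0], "roll": 0, "grip": 1}
    - {"offset": [-0.04, 0.31, 0], "roll": 0, "grip": 1}
    - {"offset": [-0.04, 0.31, 0], "roll": 0, "grip": 1}

```text
time_s: 18.4
position: [0.5417, 0.1488, 0.3254]
tool_rot: [-0.0, 0.039, 0.999, -0.0]
wrist_force: [-1.0, 0.6, -7.3]
finger_gap: 0.0278
grip_force: 49.7
```

Call:
servo_tool:
  steps:
    - {"offset": [-0.04, 0.31, 0], "roll": 0, "grip": 1}
    - {"offset": [-0.04, 0.31, 0], "roll": 0, "grip": 1}
    - {"offset": [-0.04, 0.31, 0], "roll": 0, "grip": 1}
    - {"offset": [-0.04, 0.31, 0], "roll": 0, "grip": 1}
    - {"offset": [-0.04, 0.31, 0], "roll": 0, "grip": 1}
    - {"offset": [-0.04, 0.3, 0], "roll": 0, "grip": 1}
    - {"offset": [-0.03, 0.3, 0], "roll": 0, "grip": 1}
    - {"offset": [-0.03, 0.27, 0], "roll": 0, "grip": 1}
    - {"offset": [-0.02, 0.22, 0], "roll": 0, "grip": 1}
    - {"offset": [-0.02, 0.16, 0], "roll": 0, "grip": 1}
    - {"offset": [-0.01, 0.1, 0], "roll": 0, "grip": 1}
    - {"offset": [0, 0.05, 0], "roll": 0, "grip": 1}

```text
time_s: 19.6
position: [0.5705, 0.2934, 0.3253]
tool_rot: [-0.0, 0.039, 0.999, -0.0]
wrist_force: [0.3, -1.2, -7.7]
finger_gap: 0.0275
grip_force: 49.7
```

Call:
servo_tool:
  steps:
    - {"offset": [0, 0, 0], "roll": 0, "grip": 1}
    - {"offset": [0, 0, 0], "roll": 0, "grip": 1}
    - {"offset": [0, 0, 0], "roll": 0, "grip": 1}
    - {"offset": [0, 0, 0], "roll": 0, "grip": 1}
    - {"offset": [0, 0, 0], "roll": 0, "grip": 1}

```text
time_s: 20.1
position: [0.5705, 0.2929, 0.3255]
tool_rot: [0.0, 0.039, 0.999, 0.0]
wrist_force: [0.2, -0.1, -8.2]
finger_gap: 0.0279
grip_force: 49.7
```

```bash
cat > b.py <<'E'
from h import *
p=[]
for _ in range(3):
    t=r.get_image("top"); T=cam(t)
    for d in r.boxes_of(t,"tub")+r.boxes_of(t,"bail_top"): 
        u=d["point"]; p.append((np.round(u).tolist(),atz(T,u,.18)[:2].round(3).tolist(),round(d["confidence"],2)))
print(p); st=r.state(); print(st["position"],st["wrist_force"],proj(T,(st["position"][0],st["position"][1],.15)))
E
python3 b.py
```

```text
[([147.0, 168.0], [0.553, 0.262], 0.92), ([143.0, 171.0], [0.546, 0.273], 0.82), ([216.0, 251.0], [0.343, 0.074], 0.81), ([144.0, 166.0], [0.561, 0.269], 0.79), ([218.0, 254.0], [0.337, 0.068], 0.79), ([218.0, 256.0], [0.333, 0.069], 0.64), ([143.0, 170.0], [0.548, 0.273], 0.62), ([315.0, 164.0], [0.58, -0.179], 0.26), ([216.0, 253.0], [0.34, 0.072], 0.97), ([146.0, 169.0], [0.553, 0.265], 0.86)]
[0.57045134 0.29310077 0.32541576] [-0.80470317  0.57091048 -6.95149882] [138.7196964 163.6274218]
```

Call:
servo_tool:
  steps:
    - {"offset": [0, 0, 0.04], "roll": 0, "grip": 1}
    - {"offset": [0, 0, 0.08], "roll": 0, "grip": 1}
    - {"offset": [0, 0, 0.1], "roll": 0, "grip": 1}
    - {"offset": [0, 0, 0.1], "roll": 0, "grip": 1}
    - {"offset": [0, 0, 0.08], "roll": 0, "grip": 1}
    - {"offset": [0, 0, 0.05], "roll": 0, "grip": 1}
    - {"offset": [0, 0, 0.03], "roll": 0, "grip": 1}
    - {"offset": [0, 0, 0.03], "roll": 0, "grip": 1}
    - {"offset": [0, 0, 0.03], "roll": 0, "grip": 1}
    - {"offset": [0, 0, 0.03], "roll": 0, "grip": 1}
    - {"offset": [0, 0, 0.03], "roll": 0, "grip": 1}
    - {"offset": [0, 0, 0.03], "roll": 0, "grip": 1}

```text
time_s: 21.75
position: [0.5705, 0.2931, 0.2938]
tool_rot: [0.0, 0.039, 0.999, 0.0]
wrist_force: [-0.3, -0.2, -7.0]
finger_gap: 0.028
grip_force: 49.7
```

Call:
servo_tool:
  steps:
    - {"offset": [0, 0, 0.03], "roll": 0, "grip": 1}
    - {"offset": [0, 0, 0.03], "roll": 0, "grip": 1}
    - {"offset": [0, 0, 0.04], "roll": 0, "grip": 1}
    - {"offset": [0, 0, 0.05], "roll": 0, "grip": 1}
    - {"offset": [0, 0, 0.05], "roll": 0, "grip": 1}
    - {"offset": [0, 0, 0.05], "roll": 0, "grip": 1}
    - {"offset": [0, 0, 0.05], "roll": 0, "grip": 1}
    - {"offset": [0, 0, 0.05], "roll": 0, "grip": 1}
    - {"offset": [0, 0, 0.05], "roll": 0, "grip": 1}
    - {"offset": [0, 0, 0.05], "roll": 0, "grip": 1}

```text
time_s: 22.75
position: [0.5705, 0.2931, 0.2714]
tool_rot: [0.0, 0.039, 0.999, 0.0]
wrist_force: [-1.3, 0.6, -3.1]
finger_gap: 0.0279
grip_force: 49.7
```

Call:
servo_tool:
  steps:
    - {"offset": [0, 0, 0.06], "roll": 0, "grip": 1}
    - {"offset": [0, 0, 0.08], "roll": 0, "grip": 1}
    - {"offset": [0, 0, 0.08], "roll": 0, "grip": 1}
    - {"offset": [0, 0, 0.08], "roll": 0, "grip": 1}
    - {"offset": [0, 0, 0.08], "roll": 0, "grip": 1}
    - {"offset": [0, 0, 0.07], "roll": 0, "grip": 1}
    - {"offset": [0, 0, 0.03], "roll": 0, "grip": 1}
    - {"offset": [0, 0, 0], "roll": 0, "grip": 1}
    - {"offset": [0, 0, 0], "roll": 0, "grip": 1}

```text
time_s: 23.65
position: [0.5705, 0.2931, 0.2476]
tool_rot: [0.0, 0.039, 0.999, 0.0]
wrist_force: [-0.2, 0.3, -1.7]
finger_gap: 0.0276
grip_force: 49.7
```

```bash
python3 - <<'E'
from h import *
st=r.state();s=r.get_image("side");w=r.get_image("wrist")
p=st["position"];print(p,st["wrist_force"])
S=cam(s);W=cam(w,st);c=proj(S,p-[0,0,.091]).round().astype(int);print("hook",c,"bail pred",proj(S,(p[0],p[1],.177)), "lid",proj(W,(p[0],p[1],.131)))
a=cv2.resize(s["img"][c[1]-40:c[1]+45,c[0]-30:c[0]+30],(353,500),interpolation=cv2.INTER_CUBIC)
b=cv2.resize(w["img"],(447,335));b=np.vstack([b,np.zeros((165,447,3),np.uint8)])
cv2.imwrite("pics/s7.png",np.hstack([a,b])[:,:,::-1])
E
```

```text
[0.5705056  0.29310771 0.24760036] [-0.15396783  0.34999921 -1.72608921]
hook [259 138] bail pred [258.70699673 132.38185914] lid [252.52668074 184.25618146]
```

View pics/s7.png

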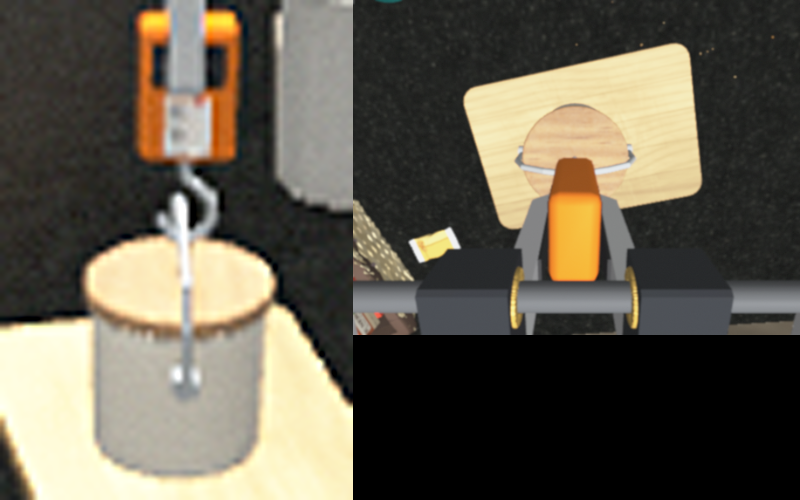

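Last picture: the tub stands wholly on the board, upright, with the wire in the hook's gap at (180,205) and no load. Backing out along +x.

Call:
servo_tool:
  steps:
    - {"offset": [0, 0, 0.03], "roll": 0, "grip": 1}
    - {"offset": [0, 0, 0], "roll": 0, "grip": 1}
    - {"offset": [-0.1, 0, 0], "roll": 0, "grip": 1}
    - {"offset": [-0.15, 0, 0], "roll": 0, "grip": 1}
    - {"offset": [-0.15, 0, 0], "roll": 0, "grip": 1}
    - {"offset": [-0.15, 0, 0], "roll": 0, "grip": 1}
    - {"offset": [-0.15, 0, 0], "roll": 0, "grip": 1}
    - {"offset": [-0.15, 0, 0], "roll": 0, "grip": 1}
    - {"offset": [-0.1, 0, 0], "roll": 0, "grip": 1}
    - {"offset": [0, 0, 0], "roll": 0, "grip": 1}

```text
time_s: 24.75
position: [0.6184, 0.2892, 0.2455]
tool_rot: [-0.0, 0.039, 0.999, -0.0]
wrist_force: [-0.2, 0.7, -1.9]
finger_gap: 0.0275
grip_force: 49.7
```

Call:
servo_tool:
  steps:
    - {"offset": [0, 0, -0.2], "roll": 0, "grip": 1}
    - {"offset": [0, 0, -0.4], "roll": 0, "grip": 1}
    - {"offset": [0, 0, -0.4], "roll": 0, "grip": 1}
    - {"offset": [0, 0, -0.2], "roll": 0, "grip": 1}
    - {"offset": [0, 0, 0], "roll": 0, "grip": 1}

```text
time_s: 25.25
position: [0.6179, 0.2896, 0.308]
tool_rot: [0.001, 0.039, 0.999, 0.001]
wrist_force: [0.5, -0.2, -1.8]
finger_gap: 0.0278
grip_force: 49.7
```

```bash
python3 b.py
```

```text
[([150.0, 165.0], [0.564, 0.255], 0.6), ([216.0, 255.0], [0.335, 0.072], 0.59), ([148.0, 168.0], [0.555, 0.259], 0.9), ([215.0, 252.0], [0.34, 0.076], 0.57), ([148.0, 164.0], [0.565, 0.262], 0.98), ([215.0, 256.0], [0.331, 0.077], 0.87), ([215.0, 254.0], [0.335, 0.076], 0.94), ([145.0, 164.0], [0.564, 0.268], 0.79), ([151.0, 165.0], [0.564, 0.252], 0.94), ([216.0, 256.0], [0.332, 0.074], 0.84), ([219.0, 254.0], [0.337, 0.066], 0.94), ([146.0, 166.0], [0.561, 0.265], 0.64)]
[0.61775984 0.2893444  0.30557966] [ 0.08069241  0.12599986 -2.02795639] [141.11486941 146.41324718]
```

Call:
servo_tool:
  steps:
    - {"offset": [0, -0.2, 0], "roll": 0, "grip": 1}
    - {"offset": [0.05, -0.5, 0], "roll": 0, "grip": 1}
    - {"offset": [0.05, -0.7, 0], "roll": 0, "grip": 1}
    - {"offset": [0.05, -0.7, 0], "roll": 0, "grip": 1}
    - {"offset": [0.05, -0.7, 0], "roll": 0, "grip": 1}
    - {"offset": [0.05, -0.7, 0], "roll": 0, "grip": 1}
    - {"offset": [0.05, -0.7, 0], "roll": 0, "grip": 1}
    - {"offset": [0.05, -0.7, 0], "roll": 0, "grip": 1}
    - {"offset": [0.05, -0.7, 0], "roll": 0, "grip": 1}
    - {"offset": [0.05, -0.7, 0], "roll": 0, "grip": 1}
    - {"offset": [0.05, -0.7, 0], "roll": 0, "grip": 1}
    - {"offset": [0.05, -0.7, 0], "roll": 0, "grip": 1}

```text
time_s: 26.9
position: [0.5594, -0.0941, 0.3061]
tool_rot: [0.0, 0.039, 0.999, -0.0]
wrist_force: [0.3, -0.3, -1.8]
finger_gap: 0.0278
grip_force: 49.7
```

Call:
servo_tool:
  steps:
    - {"offset": [0.05, -0.7, 0], "roll": 0, "grip": 1}
    - {"offset": [0.05, -0.7, 0], "roll": 0, "grip": 1}
    - {"offset": [0.05, -0.7, 0], "roll": 0, "grip": 1}
    - {"offset": [0.05, -0.7, 0], "roll": 0, "grip": 1}
    - {"offset": [0.05, -0.7, 0], "roll": 0, "grip": 1}
    - {"offset": [0.05, -0.7, 0], "roll": 0, "grip": 1}
    - {"offset": [0.05, -0.5, 0], "roll": 0, "grip": 1}
    - {"offset": [0.03, -0.3, 0], "roll": 0, "grip": 1}
    - {"offset": [0, 0, 0], "roll": 0, "grip": 1}
    - {"offset": [0, 0, 0], "roll": 0, "grip": 1}
    - {"offset": [0, 0, 0], "roll": 0, "grip": 1}

```text
time_s: 28.0
position: [0.5221, -0.339, 0.3062]
tool_rot: [0.0, 0.039, 0.999, -0.0]
wrist_force: [-0.2, 0.1, -1.5]
finger_gap: 0.0277
grip_force: 49.7
```

Call:
servo_tool:
  steps:
    - {"offset": [0.01, -0.1, 0], "roll": 0, "grip": 1}
    - {"offset": [0, 0, 0.3], "roll": 0, "grip": 1}
    - {"offset": [0, 0, 0.4], "roll": 0, "grip": 1}
    - {"offset": [0, 0, 0.3], "roll": 0, "grip": 1}
    - {"offset": [0, 0, 0.2], "roll": 0, "grip": 1}
    - {"offset": [0, 0, 0], "roll": 0, "grip": 1}
    - {"offset": [0, 0, 0], "roll": 0, "grip": 1}

```text
time_s: 28.7
position: [0.5211, -0.345, 0.2467]
tool_rot: [0.0, 0.039, 0.999, -0.0]
wrist_force: [0.3, -0.6, -1.5]
finger_gap: 0.0276
grip_force: 49.7
```

Call:
servo_tool:
  steps:
    - {"offset": [0, 0.02, 0.15], "roll": 0, "grip": 1}
    - {"offset": [0, 0, 0.2], "roll": 0, "grip": 1}
    - {"offset": [0, 0, 0.2], "roll": 0, "grip": 1}
    - {"offset": [0, 0, 0.2], "roll": 0, "grip": 1}
    - {"offset": [0, 0, 0.2], "roll": 0, "grip": 1}
    - {"offset": [0, 0, 0.2], "roll": 0, "grip": 1}
    - {"offset": [0, 0, 0.2], "roll": 0, "grip": 1}
    - {"offset": [0, 0, 0.2], "roll": 0, "grip": 1}
    - {"offset": [0, 0, 0.2], "roll": 0, "grip": 1}
    - {"offset": [0, 0, 0.15], "roll": 0, "grip": 1}
    - {"offset": [0, 0, 0], "roll": 0, "grip": 1}

```text
time_s: 29.8
position: [0.5206, -0.3437, 0.1496]
tool_rot: [-0.001, 0.039, 0.999, 0.001]
wrist_force: [-0.7, 0.5, -1.7]
finger_gap: 0.0277
grip_force: 49.7
```

No contact. Lowering the last 34 mm.

Call:
servo_tool:
  steps:
    - {"offset": [0, 0, 0.1], "roll": 0, "grip": 1}
    - {"offset": [0, 0, 0.1], "roll": 0, "grip": 1}
    - {"offset": [0, 0, 0.1], "roll": 0, "grip": 1}
    - {"offset": [0, 0, 0.1], "roll": 0, "grip": 1}
    - {"offset": [0, 0, 0.1], "roll": 0, "grip": 1}
    - {"offset": [0, 0, 0.07], "roll": 0, "grip": 1}
    - {"offset": [0, 0, 0.05], "roll": 0, "grip": 1}
    - {"offset": [0, 0, 0.03], "roll": 0, "grip": 1}
    - {"offset": [0, 0, 0], "roll": 0, "grip": 1}

```text
time_s: 30.7
position: [0.521, -0.344, 0.1183]
tool_rot: [-0.0, 0.039, 0.999, 0.0]
wrist_force: [0.2, 0.7, -1.3]
finger_gap: 0.0276
grip_force: 49.7
```

Call:
servo_tool:
  steps:
    - {"offset": [0, 0, 0.02], "roll": 0, "grip": 1}
    - {"offset": [0, 0, 0.02], "roll": 0, "grip": 1}
    - {"offset": [0, 0, 0.02], "roll": 0, "grip": 1}
    - {"offset": [0, 0, 0], "roll": 0, "grip": 1}
    - {"offset": [0, 0, 0], "roll": 0, "grip": 1}

```text
time_s: 31.2
position: [0.5211, -0.344, 0.1159]
tool_rot: [0.0, 0.039, 0.999, -0.0]
wrist_force: [-1.6, 1.5, 4.3]
finger_gap: 0.028
grip_force: 49.7
```

Seated at the same height as before, with light upward contact. Releasing and retreating.

Call:
servo_tool:
  steps:
    - {"offset": [0, 0, 0], "roll": 0, "grip": 0.6}
    - {"offset": [0, 0, 0], "roll": 0, "grip": 0.4}
    - {"offset": [0, 0, 0], "roll": 0, "grip": 0.35}
    - {"offset": [0, 0, 0], "roll": 0, "grip": 0.35}
    - {"offset": [0, 0, 0], "roll": 0, "grip": 0.35}
    - {"offset": [0, 0, 0], "roll": 0, "grip": 0.35}

```text
time_s: 31.8
position: [0.521, -0.344, 0.1154]
tool_rot: [-0.0, 0.039, 0.999, -0.0]
wrist_force: [0.7, -0.1, 0.6]
finger_gap: 0.0611
grip_force: 0.0
```

Call:
servo_tool:
  steps:
    - {"offset": [0, 0, -0.2], "roll": 0, "grip": 0.35}
    - {"offset": [0, 0, -0.5], "roll": 0, "grip": 0.35}
    - {"offset": [0, 0, -0.7], "roll": 0, "grip": 0.35}
    - {"offset": [0, 0, -0.7], "roll": 0, "grip": 0.35}
    - {"offset": [0, 0, -0.7], "roll": 0, "grip": 0.35}
    - {"offset": [0, 0, -0.7], "roll": 0, "grip": 0.35}
    - {"offset": [0, 0, -0.3], "roll": 0, "grip": 0.35}
    - {"offset": [0, 0, 0], "roll": 0, "grip": 0.35}
    - {"offset": [0, 0, 0], "roll": 0, "grip": 0.35}

```text
time_s: 32.7
position: [0.5208, -0.3439, 0.3049]
tool_rot: [-0.0, 0.039, 0.999, 0.0]
wrist_force: [0.3, -0.1, -1.0]
finger_gap: 0.0612
grip_force: 0.0
```

```bash
python3 - <<'E'
from h import *
st=r.state();print(st["position"],st["finger_gap"],st["wrist_force"])
s=r.get_image("side");w=r.get_image("wrist");W=cam(w,st)
for l in("scale_grip","tub","honey","mug"): print(l,[(np.round(d["point"]).tolist(),round(d["confidence"],2)) for d in r.boxes_of(s,l)])
print("wrist",[(d["point"],round(d["confidence"],2)) for d in r.boxes_of(w,"scale_grip")],proj(W,(.521,-.343,.155)))
o=cv2.imread("pics/side.png");o=cv2.resize(o,(512,384),interpolation=cv2.INTER_AREA)
T=o[255:325,250:302];I=s["img"][:,:,::-1][249:331,244:308].copy()
up=lambda i:cv2.resize(i,None,fx=4,fy=4,interpolation=cv2.INTER_CUBIC)
m=cv2.matchTemplate(up(I),up(T),cv2.TM_CCOEFF_NORMED);_,v,_,l=cv2.minMaxLoc(m);print("holder+scale match",v,l[0]/4-6,l[1]/4-6)
E
```

```text
[ 0.52082839 -0.34388445  0.30494479] 0.06119373055237801 [ 0.29798365 -0.05773318 -0.98690888]
scale_grip [([214.0, 307.0], 0.91), ([275.0, 277.0], 0.68)]
tub [([190.0, 199.0], 0.92), ([253.0, 161.0], 0.75)]
honey [([295.0, 256.0], 0.9)]
mug [([363.0, 288.0], 0.7)]
wrist [([266.8, 40.9], 0.91), ([255.2, 171.3], 0.57)] [253.48210213 175.43758665]
holder+scale match 0.996975302696228 0.0 0.0
```

Compared with the starting side image, the holder and scale have not shifted at all (match 0.997). The tub is on the board, and the jar and mug are where they were. Handing in.

```bash
python3 -c "
from cell import r
print(r.hand_in())"
```

```text
the job is handed in; nothing more can be done
None
```

The job is handed in after about 33 s: the tub was weighed about 12 mm clear for over 2 s, carried on the scale and set down wholly on the chopping board, and the scale is back upright in its holder; the jar and mug had not moved and the snack packet was never approached.

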